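# Count along the cheese rack and fill the third gap

## Robot

A 6-joint arm with a two-finger parallel gripper is mounted at the origin on the work surface. World frame = base frame: x ahead of the robot, y to its left, z up, the work surface at z = 0. Lengths are in m, angles in degrees, forces in N, time in s.
With the tool pointing down it reaches from about 0.35 to 0.875 m from the base axis. Payload 4.2 kg.
Tool frame: the origin (TCP) lies on the centre line of the jaws, within the pads' length; the fingertips stand 19 mm ahead of it and the grasp point (between the pads) is the TCP; x points along the fingers, y is the direction in which the jaws open and shut, and the axes are right-handed (so a half turn about x gives the same grasp; the last joint's range is limited). The gripper opens to 87 mm and grips with 3 to 60 N. Pads are 19 mm wide; open, the fingers measure 117 mm over their backs; the gripper's body (75 mm by 190 mm) begins 51 mm behind the grasp point.
Start: joints at [-54.167, 22.042, 0.453, 0, -68.411, -14.817], TCP at [0.224, -0.583, 0.242] pointing down, gripper open.
Joint ranges: [-179.83, 179.83], [-69.29, 118.12], [-61.27, 80.66], [-181.25, 117.63], [-171.15, -9.14], [-177.46, 177.46]. Speed limits (degrees/s): [159.86, 159.86, 180, 180, 180, 180].

## Interface

Orientations are given as a 3x3 rotation matrix whose columns are the frame's x, y, z axes.
In Python, from station import r, viewer, job, spotter gives the robot as it stands.
- The arm moves only by the tool play_rows, never from a script. Its argument "commands" is a list of rows, each an object of numbers: "fingers": the gripper command: -1 is fully open, 1 is shut, values between are in proportion; "tx", "ty", "tz": the shift along the tool's x, y, z normalised to -1 to 1, where 1 is 750 mm; "ax", "ay", "az": the turn, a rotation vector about the tool's x, y, z normalised to -1 to 1, where 1 is pi rad. In form: [{"fingers": .., "tx": .., "ty": .., "tz": .., "ax": .., "ay": .., "az": ..}, ...]. A call has 1 to 5 rows; each row is the pose to reach, as a shift and turn from the pose commanded when the call began, along the tool's axes at that moment, turning the shorter way round; what a row does not reach only later rows make up. A row lasts 1/12 s, in which the tool goes at most 41.7 mm and 7.16 degrees, less where a joint would pass 70% of its speed; a pose out of reach is approached as far as the arm can. A call with a number of a shift or a turn outside -1 to 1 is refused whole. A call with a gripper value outside its range is refused whole. The fingers move at their own pace and stop on an object; the grip force is fixed at half the most. Time passes only in rows, so rows that repeat a pose let the fingers close. It gives the time, the measured TCP pose, the force and the opening at its end, in the units of the state.
- r.sense(): the state, without advancing time (a new reading comes with each control period).
- viewer.capture(name): name is "scene" or "top" or "wrist"; returns a dict with "image" (480x640x3 uint8, red, green, blue), "fx", "fy", "cx", "cy" (pixels), "R" (3x3) and "t" (3): a world point X has camera coordinates R X + t; the wrist camera has in their place "mount" (4x4, takes a point from camera to tool coordinates, whose origin is the TCP and whose axes are the tool frame's). Camera axes: x right, y down, z forward; pixel columns grow to the right and rows downward; lengths in m; the calibration is good to about 2 mm. A picture is of the moment at which its call begins: read the wrist's pose just before it. There is no depth.
- job.finish_job(): hands the job in, once; it reports no verdict.
Trained networks look in a picture, given as the dict that the camera call returned (one of the last four; its "shot" number tells which), for a name from the list of things; names that differ only in an ending like _2 or _b are one class to them, and where a whole thing is asked for, a point or a joint stands for the part that bears it (a point fixed in the world has none). Each returns a list of dicts, best first, with "score" (0 to 1); they miss things now and then, are a little off and sometimes report something else, mostly with a low value. They report only what shows in the picture. A call takes as long as a camera call.
- spotter.find_in(name, picture): "uv" ([column, row] in pixels, amid what is visible of it).
- spotter.silhouettes(name, picture): "region" (480x640 bool, what is visible of it) and "uv" ([column, row] in pixels, amid what is visible of it).
The state is a dict: "time_s": time; "joints": joint angles; "joint_velocities": joint speeds; "effort": joint torques, N m; "tcp_pos": TCP position; "ee_rot": TCP orientation; "wrist_force": force on the tool from outside, world axes, zero at the start; "moment": the same for the moment, N m; "gripper_width": opening from 0.0 (shut) to 1.0 (fully open).
Only numpy, scipy, OpenCV 4.12 (cv2) and the standard library are available. Lean on these libraries where they do the work, as an engineer would, in place of code of your own. Each camera call takes 0.05 s, during which the arm holds its last target. There are 200 camera calls.

## Task

Starting at the end of the rack with the tall post, run a fingertip along the rail and flick over the tag of the first, second and third gap, one after another in that order, leaving the tags of the other three gaps alone. Then push the loose cheese across the table into that third gap until it is fully home against the beam. Only push it: do not lift or tip it, and leave the other cheeses, the jar and the spatula where they are.

Things in the scene. Friction and masses are not known exactly. Their poses are not given: they have to be found in the camera images.
- rack: fixed pale wooden rack: a beam 456 mm long (y) and 46 mm high; seven dividers, 8 mm thick, 34 mm high, jut from its front to the robot, making six gaps 64 mm wide, 72 mm apart, no floor. Origin on the table, mid-row, 27 mm before the beam's front face; x into the gaps, y along the beam to the robot's left. Dividers end at x = -18 mm, the beam fills x = 27 to 67 mm; yaw within 0.12 rad
- rail_mid (a point): middle of the rail, which is the flat top of the beam (46 mm above the table), 52 mm behind the rack's origin in x: on the line of the six tags, axes as the rack's. Each tag stands behind its gap. A finger run along the rail with its tip 12 to 26 mm above it folds a tag sideways and passes over it
- post: turned wooden end post, 28 mm across and 90 mm tall with a knob, fixed on the table at one end of the beam (243 mm from the rack's middle); the end where it stands is where counting starts, and it may be the left or the right one. Origin at the centre of its foot
- stub: low square wooden end block, 28 mm wide and 46 mm high (level with the beam), at the beam's other end. Origin at the centre of its foot
- cheese_mid (a point): centre (half-way up) of the loose small cheese wheel, 54 mm across and 38 mm high, about 0.1 kg, standing flat on the table between the robot and the rack
- seated_B_mid (a point): centre of another like cheese, already seated in the second gap from the robot's left; bystander
- seated_F_mid (a point): centre of another like cheese, already seated in the rightmost gap; bystander
- jar: amber glass jar with a wooden lid, 60 mm across and 75 mm high, on the table at the left; bystander. Origin under its centre
- knife: cheese spatula, about 180 mm long, lying on the table at the right; bystander. Origin near its middle
- gap_A (a point): 1st (leftmost) gap as seen from the robot, left to right: where a seated cheese's centre comes to lie when its back touches the beam, 19 mm above the table, axes as the rack's
- gap_B (a point): 2nd gap as seen from the robot, left to right: where a seated cheese's centre comes to lie when its back touches the beam, 19 mm above the table, axes as the rack's
- gap_C (a point): 3rd gap as seen from the robot, left to right: where a seated cheese's centre comes to lie when its back touches the beam, 19 mm above the table, axes as the rack's
- gap_D (a point): 4th gap as seen from the robot, left to right: where a seated cheese's centre comes to lie when its back touches the beam, 19 mm above the table, axes as the rack's
- gap_E (a point): 5th gap as seen from the robot, left to right: where a seated cheese's centre comes to lie when its back touches the beam, 19 mm above the table, axes as the rack's
- gap_F (a point): 6th (rightmost) gap as seen from the robot, left to right: where a seated cheese's centre comes to lie when its back touches the beam, 19 mm above the table, axes as the rack's
- tag_A (a joint): lean along the rail (rad) of tag A, on the middle line of gap A, 52 mm further in x than the point gap_A; it is a white disc 20 mm across, 5 mm thick, facing the robot, on a short stem hinged on the rail; its top is 83 mm above the table. 0 upright, positive toward the robot's right (-y of the rack), to 1.5 either way; a soft spring (0.03 N m/rad) rights it once let go
- tag_B (a joint): lean along the rail (rad) of tag B, on the middle line of gap B, 52 mm further in x than the point gap_B; it is a white disc 20 mm across, 5 mm thick, facing the robot, on a short stem hinged on the rail; its top is 83 mm above the table. 0 upright, positive toward the robot's right (-y of the rack), to 1.5 either way; a soft spring (0.03 N m/rad) rights it once let go
- tag_C (a joint): lean along the rail (rad) of tag C, on the middle line of gap C, 52 mm further in x than the point gap_C; it is a white disc 20 mm across, 5 mm thick, facing the robot, on a short stem hinged on the rail; its top is 83 mm above the table. 0 upright, positive toward the robot's right (-y of the rack), to 1.5 either way; a soft spring (0.03 N m/rad) rights it once let go
- tag_D (a joint): lean along the rail (rad) of tag D, on the middle line of gap D, 52 mm further in x than the point gap_D; it is a white disc 20 mm across, 5 mm thick, facing the robot, on a short stem hinged on the rail; its top is 83 mm above the table. 0 upright, positive toward the robot's right (-y of the rack), to 1.5 either way; a soft spring (0.03 N m/rad) rights it once let go
- tag_E (a joint): lean along the rail (rad) of tag E, on the middle line of gap E, 52 mm further in x than the point gap_E; it is a white disc 20 mm across, 5 mm thick, facing the robot, on a short stem hinged on the rail; its top is 83 mm above the table. 0 upright, positive toward the robot's right (-y of the rack), to 1.5 either way; a soft spring (0.03 N m/rad) rights it once let go
- tag_F (a joint): lean along the rail (rad) of tag F, on the middle line of gap F, 52 mm further in x than the point gap_F; it is a white disc 20 mm across, 5 mm thick, facing the robot, on a short stem hinged on the rail; its top is 83 mm above the table. 0 upright, positive toward the robot's right (-y of the rack), to 1.5 either way; a soft spring (0.03 N m/rad) rights it once let go

How it is judged:
By the outcome, as a careful person would: the job done as asked, in the order asked, and still so for the second after the job is handed in, with the robot touching nothing.
It also fails if it takes over 64 s, if anything falls off the work surface, if the arm or the gripper's body presses on something with over 40 N, if the wrist force passes 120 N, or if a joint passes its speed limit or range.

## Working session

There is one attempt and no reset: what is moved stays moved. The work goes in short steps, Python scripts to look and compute and a tool call to move; the robot and the scene stay as the last step left them, time stands still between calls to the robot, and variables do not carry over. Pictures are saved under pics/ and viewed, about 8 in all and at most 12, crops included, and the job is handed in when it is done.

Besides the shell and the picture viewer there is one more tool, called after "Request:" as name(argument=value, ...) on one line, values as JSON. play_rows: Moves the arm, as the interface text tells. Its arguments: {"type":"object","properties":{"commands":{"type":"array"}},"required":["commands"]}

```bash
mkdir -p pics
cat > h.py <<'E'
import numpy as np, cv2
from station import r, viewer, job, spotter
def cap(n,save=None):
    p=viewer.capture(n)
    if save: cv2.imwrite(f'pics/{save}.png',p['image'][:,:,::-1])
    return p
def ray(p,uv):
    d=np.array([(uv[0]-p['cx'])/p['fx'],(uv[1]-p['cy'])/p['fy'],1.])
    R=np.array(p['R']);t=np.array(p['t'])
    return -R.T@t, R.T@d
def onz(p,uv,z):
    o,d=ray(p,uv); return o+d*(z-o[2])/d[2]
def proj(p,X):
    c=np.array(p['R'])@X+np.array(p['t']); return np.array([p['fx']*c[0]/c[2]+p['cx'],p['fy']*c[1]/c[2]+p['cy']])
E
python3 - <<'E'
from h import *
np.set_printoptions(precision=4,suppress=True)
a=cap('scene','s0');b=cap('top','t0')
for nm,p in(('scene',a),('top',b)):
    print(nm,p['fx'],p['R'],p['t'])
    for n,z in(('post',.05),('stub',.046),('cheese_mid',.019),('jar',.04),('knife',.005),('tag_A',.073)):
        for q in spotter.find_in(n,p)[:7]:
            print(n,round(q['score'],2),np.round(q['uv'],1),onz(p,q['uv'],z)[:2])
s=r.sense();print(s)
cv2.imwrite('pics/st.png',cv2.resize(np.hstack([a['image'],b['image']]),(800,300))[:,:,::-1])
E
```

```text
scene 477.75982283225346 [[ 0.4603  0.8877 -0.0065]
 [ 0.7521 -0.3939 -0.5284]
 [-0.4716  0.2383 -0.849 ]] [-0.2398 -0.3911  1.1468]
post 0.86 [469.3 224.1] [0.634  0.2263]
stub 0.59 [207.2 332.4] [ 0.6084 -0.2625]
cheese_mid 0.95 [316.5 201.1] [0.4393 0.0155]
jar 0.69 [440.9 136.1] [0.4239 0.3114]
knife 0.55 [143.5 293.1] [ 0.4681 -0.34  ]
tag_A 0.58 [441.  231.1] [0.6332 0.1603]
top 511.81699459964193 [[-0.0129 -0.9999 -0.0067]
 [-0.996   0.0135 -0.0882]
 [ 0.0883  0.0056 -0.9961]] [-0.0027  0.5451  1.1638]
post 0.67 [219. 207.] [0.6264 0.2241]
stub 0.59 [429.  217.8] [ 0.5954 -0.2554]
stub 0.59 [464.8 278.1] [ 0.457  -0.3319]
cheese_mid 0.72 [312.2 290.1] [0.4343 0.0139]
jar 0.66 [176.1 297.6] [0.4214 0.3228]
jar 0.46 [323.5 216.3] [ 0.603  -0.0145]
knife 0.88 [465.1 279.4] [ 0.4545 -0.3436]
knife 0.62 [401.9 238.4] [ 0.5528 -0.1986]
{'time_s': 0.7, 'joints': array([-54.1673,  22.0395,   0.4523,  -0.0004, -68.4101, -14.817 ]), 'joint_velocities': array([-0.0514,  0.0276,  0.0476, -0.0212, -0.1117,  0.0537]), 'effort': array([ -0.0002, -39.033 ,  18.7584,   4.2236,   0.0155,  -0.    ]), 'tcp_pos': array([ 0.2242, -0.5834,  0.2416]), 'ee_rot': array([[ 0.    , -0.3586,  0.9335],
       [-0.    ,  0.9335,  0.3586],
       [-1.    , -0.    ,  0.    ]]), 'wrist_force': array([0.3395, 1.0194, 0.139 ]), 'moment': array([ 0.0259, -0.0028, -0.0228]), 'gripper_width': 1.0009070111781304}
```

View pics/s0.png

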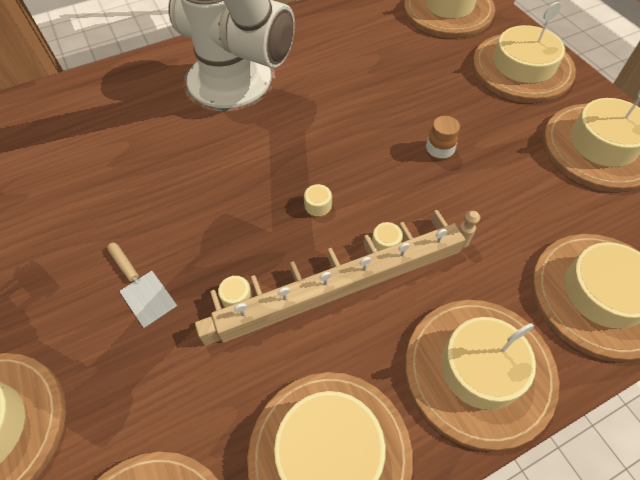

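View pics/t0.png

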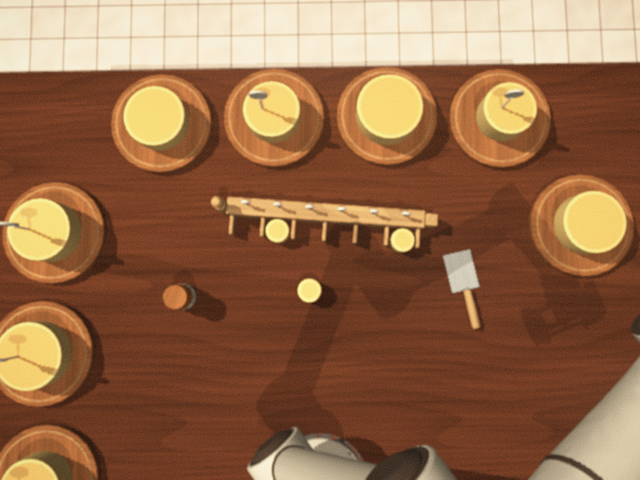

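The pictures show the post at the robot's left: about (219,203) in top and (471,222) in scene. So counting runs A, B, C, and the target is gap C, which is empty at about (309,225) in top. The loose cheese is at about (309,290) in top. Next I'll zoom in and measure the rack precisely.

Run:
```python
from h import *
a=cv2.imread('pics/s0.png');b=cv2.imread('pics/t0.png')
A=cv2.resize(a[200:345,190:490],None,fx=2.5,fy=2.5,interpolation=3)
B=cv2.resize(b[190:260,205:445],None,fx=3.125,fy=3.125,interpolation=3)
cv2.imwrite('pics/crop.png',np.vstack([A,B])); print(A.shape,B.shape)
```

```text
(362, 750, 3) (219, 750, 3)
```

View pics/crop.png

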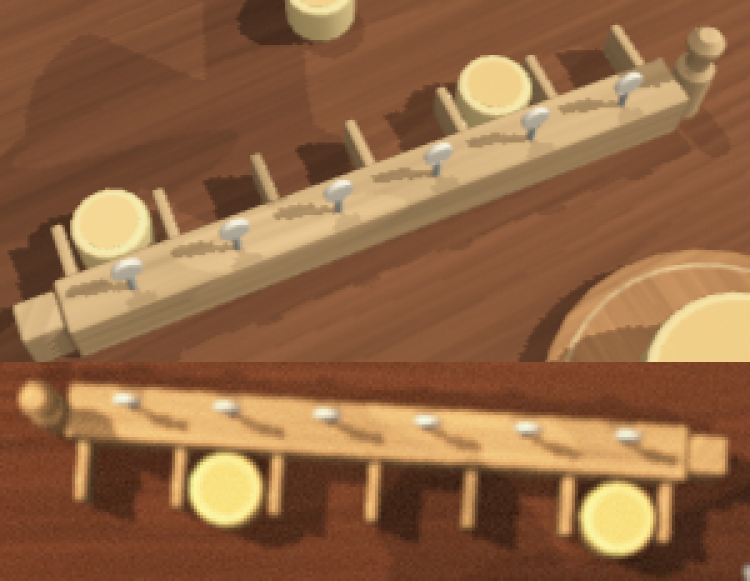

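```bash
cat > fit.py <<'E'
from h import *
from scipy.optimize import least_squares
np.set_printoptions(precision=4,suppress=True)
a=cap('scene');b=cap('top')
ys=.18-.072*np.arange(6)
S=[([.027,.228,.046],(660,60)),([.067,.228,.046],(690,98)),([.027,-.228,.046],(56,283)),([.067,-.228,.046],(79,330))]
S+=[([.052,y,.073],u) for y,u in zip(ys,[(628,83),(537,121),(439,155),(339,191),(234,230),(126,270)])]
S+=[([0,.108,.038],(495,83)),([0,-.18,.038],(111,223))]
T=[([.067,.228,.046],(70,384)),([.027,.228,.046],(67,437)),([.067,-.228,.046],(686,426)),([.027,-.228,.046],(685,480))]
T+=[([.052,y,.075],u) for y,u in zip(ys,[(125,401),(225,407),(326,413),(427,421),(528,428),(628,436)])]
T+=[([0,.108,.038],(226,489)),([0,-.18,.038],(617,519))]
S=[(np.array(X),np.array(u)/2.5+[190,200]) for X,u in S]
T=[(np.array(X),(np.array(u)-[0,362])/3.125+[205,190]) for X,u in T]
def W(q,X):
    c,s=np.cos(q[2]),np.sin(q[2]); return np.array([q[0]+c*X[0]-s*X[1],q[1]+s*X[0]+c*X[1],X[2]])
def f(q,L): return np.concatenate([proj(p,W(q,X))-u-.0 for p,D in L for X,u in D])
for L in ([(a,S)],[(b,T)],[(a,S),(b,T)]):
    o=least_squares(f,[.6,0,0],args=(L,),loss='soft_l1');q=o.x
    print('rack',q,'rms',np.sqrt(np.mean(o.fun**2)),'max',abs(f(q,L)).max())
print(f(q,L).reshape(-1,2))
for n,y in zip('ABC',ys): print(n,'gap',W(q,[0,y,0])[:2],'tag',W(q,[.052,y,0])[:2])
for p,nm in((a,'scene'),(b,'top')):
    m=spotter.silhouettes('cheese_mid',p)
    for k in m[:3]:
        print(nm,k['score'],np.round(k['uv']),k['region'].sum(),onz(p,k['uv'],.024)[:2])
E
python3 fit.py
```

```text
rack [ 0.5703 -0.0164 -0.0847] rms 1.259679004587883 max 4.458608579542613
rack [ 0.5647 -0.0149 -0.0839] rms 0.5519778705903627 max 1.7910364924040607
rack [ 0.5678 -0.0155 -0.0834] rms 1.4107926163135074 max 4.3487123907544
[[ 0.5019 -3.3149]
 [ 0.0675 -1.3607]
 [-1.7912 -2.4603]
 [-4.3487  0.2657]
 [-0.1013 -1.346 ]
 [-0.9512 -2.6822]
 [-0.3386 -1.9206]
 [-0.3367 -1.434 ]
 [ 0.1756 -1.593 ]
 [ 0.3136 -1.5661]
 [ 0.1279 -0.065 ]
 [ 0.6312 -0.3884]
 [-0.1659 -1.5587]
 [-0.7168 -1.3195]
 [ 1.0608 -1.3718]
 [ 0.4571 -1.3248]
 [ 0.5143 -1.2469]
 [ 0.5543 -0.962 ]
 [ 0.3264 -0.6735]
 [ 0.1507 -1.0214]
 [ 0.0273 -1.0458]
 [ 0.2765 -1.3865]
 [-0.0333 -2.2605]
 [-0.0138 -3.1697]]
A gap [0.5828 0.1639] tag [0.6346 0.1596]
B gap [0.5768 0.0921] tag [0.6286 0.0878]
C gap [0.5708 0.0204] tag [0.6226 0.0161]
scene 0.59 [317. 198.] 757 [0.437  0.0176]
scene 0.4 [329. 276.] 94 [ 0.5983 -0.0402]
top 0.89 [310. 292.] 430 [0.4295 0.0177]
```

```bash
cat > go.py <<'E'
# usage: go.py rx ry z toolyaw_rel_rack_deg  -> command from present pose
import sys; from h import *
from scipy.spatial.transform import Rotation as Ro
Q=(.567,-.0157,-.0838)
def go(rx,ry,z,yr,s=None):
    s=s or r.sense(); R0=np.array(s['ee_rot'])
    c,sn=np.cos(Q[2]),np.sin(Q[2])
    p=np.array([Q[0]+c*rx-sn*ry,Q[1]+sn*rx+c*ry,z])
    w=Q[2]+np.radians(yr); yv=np.array([-np.sin(w),np.cos(w),0]);xv=np.array([0,0,-1.])
    R1=np.c_[xv,yv,np.cross(xv,yv)]
    d=R0.T@(p-s['tcp_pos'])/.75; a=Ro.from_matrix(R0.T@R1).as_rotvec()/np.pi
    print('t=%.2f'%s['time_s'],'world',np.round(p,4),'T',np.round(d,4),'A',np.round(a,4),'F',np.round(s['wrist_force'],1))
    dp=s['tcp_pos']-np.array([Q[0],Q[1],0]); print('rack xy now',np.round([c*dp[0]+sn*dp[1],-sn*dp[0]+c*dp[1],s['tcp_pos'][2]],4),'j',np.round(s['joints'],1))
if __name__=='__main__': go(*map(float,sys.argv[1:5]))
E
python3 go.py .052 .208 .2 90
```

```text
t=0.90 world [0.6362 0.1872 0.2   ] T [0.0555 0.7621 0.8813] A [-0.3566  0.      0.    ] F [-0.7  0.7 -0. ]
rack xy now [-0.2941 -0.5944  0.2416] j [-54.2  22.    0.5  -0.  -68.4 -14.8]
```

Request:
play_rows(commands=[{"fingers":1,"tx":0.0555,"ty":0.762,"tz":0.881,"ax":-0.357,"ay":0,"az":0},{"fingers":1,"tx":0.0555,"ty":0.762,"tz":0.881,"ax":-0.357,"ay":0,"az":0},{"fingers":1,"tx":0.0555,"ty":0.762,"tz":0.881,"ax":-0.357,"ay":0,"az":0},{"fingers":1,"tx":0.0555,"ty":0.762,"tz":0.881,"ax":-0.357,"ay":0,"az":0},{"fingers":1,"tx":0.0555,"ty":0.762,"tz":0.881,"ax":-0.357,"ay":0,"az":0}])

```text
time_s: 1.32
tcp_pos: [0.3227, -0.3983, 0.2317]
ee_rot: [[0.0, -0.84, 0.543], [-0.0, 0.543, 0.84], [-1.0, -0.0, -0.0]]
wrist_force: [1.4, -0.2, 0.8]
gripper_width: 0.71
```

```bash
python3 go.py .052 .208 .2 90
```

```text
t=1.32 world [0.6362 0.1872 0.2   ] T [0.0422 0.0724 0.8826] A [-1.559e-01 -1.000e-04  1.000e-04] F [ 1.4 -0.2  0.8]
rack xy now [-0.2114 -0.4017  0.2317] j [-32.8  11.5 -16.    0.  -62.4  -0. ]
```

Request:
play_rows(commands=[{"fingers":1,"tx":0.042,"ty":0.0724,"tz":0.8826,"ax":-0.156,"ay":0,"az":0},{"fingers":1,"tx":0.042,"ty":0.0724,"tz":0.8826,"ax":-0.156,"ay":0,"az":0},{"fingers":1,"tx":0.042,"ty":0.0724,"tz":0.8826,"ax":-0.156,"ay":0,"az":0},{"fingers":1,"tx":0.042,"ty":0.0724,"tz":0.8826,"ax":-0.156,"ay":0,"az":0},{"fingers":1,"tx":0.042,"ty":0.0724,"tz":0.8826,"ax":-0.156,"ay":0,"az":0}])

```text
time_s: 1.73
tcp_pos: [0.4221, -0.2151, 0.2222]
ee_rot: [[0.001, -0.996, 0.085], [-0.0, 0.085, 0.996], [-1.0, -0.001, -0.0]]
wrist_force: [1.7, -0.8, -0.3]
gripper_width: 0.329
```

```bash
python3 go.py .052 .208 .2 90
```

```text
t=1.73 world [0.6362 0.1872 0.2   ] T [ 0.0298 -0.239   0.5586] A [-0.0003 -0.0001  0.0004] F [ 1.7 -0.8 -0.3]
rack xy now [-0.1277 -0.2108  0.2222] j [ -7.3   8.1 -21.8   0.  -60.    2.4]
```

Request:
play_rows(commands=[{"fingers":1,"tx":0.03,"ty":-0.239,"tz":0.5586,"ax":0,"ay":0,"az":0},{"fingers":1,"tx":0.03,"ty":-0.239,"tz":0.5586,"ax":0,"ay":0,"az":0},{"fingers":1,"tx":0.03,"ty":-0.239,"tz":0.5586,"ax":0,"ay":0,"az":0},{"fingers":1,"tx":0.03,"ty":-0.239,"tz":0.5586,"ax":0,"ay":0,"az":0},{"fingers":1,"tx":0.03,"ty":-0.239,"tz":0.5586,"ax":0,"ay":0,"az":0}])

```text
time_s: 2.15
tcp_pos: [0.5206, -0.0316, 0.2118]
ee_rot: [[0.001, -0.996, 0.088], [0.0, 0.088, 0.996], [-1.0, -0.001, 0.0]]
wrist_force: [1.1, -0.4, -0.1]
gripper_width: 0.02
```

```bash
python3 go.py .052 .208 .2 90
```

```text
t=2.15 world [0.6362 0.1872 0.2   ] T [ 0.0159 -0.1278  0.3042] A [-0.0015  0.      0.0003] F [ 1.1 -0.4 -0.1]
rack xy now [-0.0449 -0.0197  0.2118] j [ 14.4  13.4 -16.6   0.  -60.  -19.4]
```

Request:
play_rows(commands=[{"fingers":1,"tx":0.016,"ty":-0.128,"tz":0.304,"ax":-0.0015,"ay":0,"az":0},{"fingers":1,"tx":0.016,"ty":-0.128,"tz":0.304,"ax":-0.0015,"ay":0,"az":0},{"fingers":1,"tx":0.016,"ty":-0.128,"tz":0.304,"ax":-0.0015,"ay":0,"az":0},{"fingers":1,"tx":0.016,"ty":-0.128,"tz":0.304,"ax":-0.0015,"ay":0,"az":0},{"fingers":1,"tx":0.016,"ty":-0.128,"tz":0.304,"ax":-0.0015,"ay":0,"az":0}])

```text
time_s: 2.57
tcp_pos: [0.6181, 0.1522, 0.2015]
ee_rot: [[0.0, -0.996, 0.084], [0.0, 0.084, 0.996], [-1.0, -0.0, 0.0]]
wrist_force: [0.9, -0.0, -0.3]
gripper_width: 0.006
```

```bash
python3 go.py .052 .208 .2 90
```

```text
t=2.57 world [0.6362 0.1872 0.2   ] T [ 0.002  -0.0201  0.0485] A [0.     0.     0.0001] F [ 0.9 -0.  -0.3]
rack xy now [0.0369 0.1716 0.2015] j [ 28.4  24.8  -1.2   0.  -64.  -33.2]
```

Request:
play_rows(commands=[{"fingers":1,"tx":0.002,"ty":-0.02,"tz":0.0485,"ax":0,"ay":0,"az":0},{"fingers":1,"tx":0.03,"ty":-0.02,"tz":0.0485,"ax":0,"ay":0,"az":0},{"fingers":1,"tx":0.055,"ty":-0.02,"tz":0.0485,"ax":0,"ay":0,"az":0},{"fingers":1,"tx":0.055,"ty":-0.02,"tz":0.0485,"ax":0,"ay":0,"az":0}])

```text
time_s: 2.9
tcp_pos: [0.6331, 0.1852, 0.1551]
ee_rot: [[-0.009, -0.996, 0.084], [-0.003, 0.084, 0.996], [-1.0, 0.008, -0.004]]
wrist_force: [-1.0, -0.6, -1.0]
gripper_width: 0.003
```

```bash
python3 go.py .052 .208 .084 90
python3 - <<'E'
from h import *
a=cap('scene');w=cap('wrist','w1');print(np.round(w['mount'],3).tolist(), w['fx'])
A=cv2.resize(a['image'][60:360,300:620],(640,600),interpolation=3)[:,:,::-1]
cv2.imwrite('pics/c2.png',np.hstack([cv2.resize(A,(400,375)),cv2.resize(w['image'][:,:,::-1],(400,375))]))
E
```

```text
t=2.90 world [0.6362 0.1872 0.084 ] T [ 0.0948 -0.0047  0.0034] A [-0.0001 -0.0012 -0.0026] F [-1.  -0.6 -1. ]
rack xy now [0.049  0.2057 0.1551] j [ 30.3  29.4  -0.5  -0.1 -60.6 -35. ]
[[-0.001, -0.273, 0.962, -0.144], [1.0, 0.001, 0.001, 0.001], [-0.001, 0.962, 0.273, -0.074], [0.0, 0.0, 0.0, 1.0]] 418.8822517748374
```

View pics/c2.png

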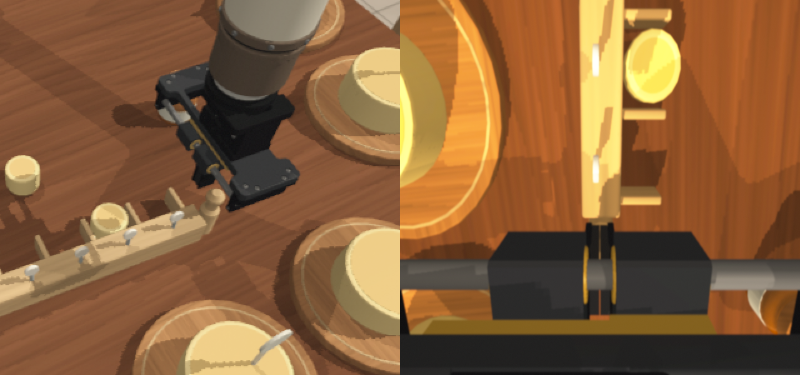

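Run:
```python
from h import *
s=r.sense();M=np.array([[-0.001,-0.273,0.962,-0.144],[1,.001,.001,.001],[-.001,.962,.273,-.074]])
R0=s['ee_rot'];Q=(.567,-.0157,-.0838);c,sn=np.cos(Q[2]),np.sin(Q[2])
def rk(u,v,z):
    d=R0@M[:,:3]@np.array([(u-319.5)/418.9,(v-239.5)/418.9,1]);o=s['tcp_pos']+R0@M[:,3]
    p=o+d*(z-o[2])/d[2]; x,y=p[0]-Q[0],p[1]-Q[1]; return np.round([c*x+sn*y,-sn*x+c*y],4)
for u,v,z,n in((313.6,215,.073,'tagA .052 .18'),(313.6,77,.073,'tagB .052 .108'),(293,277,.046,'back corner .067 .228'),(354,277,.046,'front .027 .228'),(405,82,.038,'cheeseB 0 .108')): print(n,rk(u,v,z))
```

```text
tagA .052 .18 [0.0533 0.1826]
tagB .052 .108 [0.0531 0.1098]
back corner .067 .228 [0.0673 0.2302]
front .027 .228 [0.0273 0.2302]
cheeseB 0 .108 [-0.001   0.1092]
```

```bash
python3 go.py .053 .2095 .084 90
```

```text
t=3.00 world [0.6373 0.1886 0.084 ] T [ 0.101  -0.0023  0.0053] A [-0.     -0.0004 -0.0003] F [1.3 0.7 0.5]
rack xy now [0.0513 0.2056 0.1598] j [ 30.2  29.1  -0.3   0.  -60.7 -35. ]
```

Request:
play_rows(commands=[{"fingers":1,"tx":0.03,"ty":-0.002,"tz":0.005,"ax":0,"ay":0,"az":0},{"fingers":1,"tx":0.06,"ty":-0.002,"tz":0.005,"ax":0,"ay":0,"az":0},{"fingers":1,"tx":0.09,"ty":-0.002,"tz":0.005,"ax":0,"ay":0,"az":0},{"fingers":1,"tx":0.101,"ty":-0.002,"tz":0.005,"ax":0,"ay":0,"az":0},{"fingers":1,"tx":0.101,"ty":-0.002,"tz":0.005,"ax":0,"ay":0,"az":0}])

```text
time_s: 3.42
tcp_pos: [0.6367, 0.1879, 0.0835]
ee_rot: [[-0.002, -0.996, 0.085], [-0.001, 0.085, 0.996], [-1.0, 0.002, -0.001]]
wrist_force: [0.0, -0.1, -0.7]
gripper_width: 0.005
```

```bash
python3 go.py .053 -.003 .084 90
```

```text
t=3.42 world [ 0.6196 -0.0231  0.084 ] T [-2.000e-04 -1.000e-03 -2.823e-01] A [-0.0004 -0.0005 -0.0007] F [ 0.  -0.1 -0.7]
rack xy now [0.0525 0.2087 0.0835] j [ 30.4  33.6  -4.4   0.  -52.1 -35.2]
```

Request:
play_rows(commands=[{"fingers":1,"tx":0,"ty":-0.001,"tz":-0.018,"ax":0,"ay":0,"az":0},{"fingers":1,"tx":0,"ty":-0.001,"tz":-0.037,"ax":0,"ay":0,"az":0},{"fingers":1,"tx":0,"ty":-0.001,"tz":-0.056,"ax":0,"ay":0,"az":0},{"fingers":1,"tx":0,"ty":-0.001,"tz":-0.075,"ax":0,"ay":0,"az":0},{"fingers":1,"tx":0,"ty":-0.001,"tz":-0.094,"ax":0,"ay":0,"az":0}])

```text
time_s: 3.83
tcp_pos: [0.6324, 0.1165, 0.0858]
ee_rot: [[0.002, -0.996, 0.085], [0.0, 0.085, 0.996], [-1.0, -0.002, 0.001]]
wrist_force: [-0.0, 0.1, -0.4]
gripper_width: 0.005
```

```bash
python3 go.py .053 -.003 .084 90;python3 -c "
from h import *
a=cap('scene');cv2.imwrite('pics/c3.png',cv2.resize(a['image'][150:350,190:490],None,fx=2.5,fy=2.5,interpolation=3)[:,:,::-1])"
```

```text
t=3.83 world [ 0.6196 -0.0231  0.084 ] T [ 0.0022  0.0012 -0.187 ] A [-0.0003  0.0002  0.0005] F [-0.   0.1 -0.4]
rack xy now [0.0541 0.1372 0.0858] j [ 24.8  31.7  -7.8   0.  -50.4 -29.7]
```

View pics/c3.png

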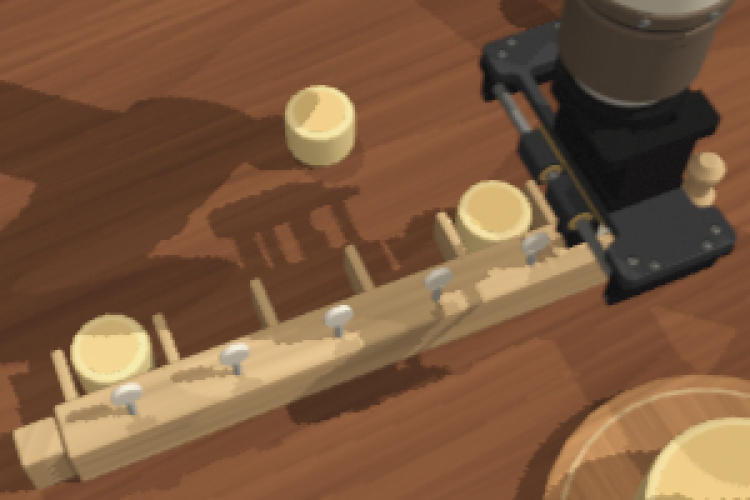

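The picture shows the finger on the rail between tags A and B, in line with the tags. Tags B to F still stand upright. I'll carry on along the rail.

Request:
play_rows(commands=[{"fingers":1,"tx":0,"ty":0,"tz":-0.019,"ax":0,"ay":0,"az":0},{"fingers":1,"tx":0,"ty":0,"tz":-0.038,"ax":0,"ay":0,"az":0},{"fingers":1,"tx":0,"ty":0,"tz":-0.057,"ax":0,"ay":0,"az":0},{"fingers":1,"tx":0,"ty":0,"tz":-0.076,"ax":0,"ay":0,"az":0},{"fingers":1,"tx":0,"ty":0,"tz":-0.095,"ax":0,"ay":0,"az":0}])

```text
time_s: 4.3
tcp_pos: [0.626, 0.0457, 0.0845]
ee_rot: [[-0.0, -0.996, 0.084], [-0.0, 0.084, 0.996], [-1.0, 0.0, -0.0]]
wrist_force: [-0.1, 0.6, 1.1]
gripper_width: 0.006
```

```bash
python3 go.py .053 -.003 .084 90
```

```text
t=4.30 world [ 0.6196 -0.0231  0.084 ] T [ 0.0008  0.0008 -0.0922] A [-0.0001 -0.0001 -0.    ] F [-0.1  0.6  1.1]
rack xy now [0.0536 0.0662 0.0845] j [ 18.9  30.6 -10.2   0.  -49.3 -23.8]
```

Request:
play_rows(commands=[{"fingers":1,"tx":0,"ty":0,"tz":-0.024,"ax":0,"ay":0,"az":0},{"fingers":1,"tx":0,"ty":0,"tz":-0.048,"ax":0,"ay":0,"az":0},{"fingers":1,"tx":0,"ty":0,"tz":-0.072,"ax":0,"ay":0,"az":0},{"fingers":1,"tx":0,"ty":0,"tz":-0.092,"ax":0,"ay":0,"az":0},{"fingers":1,"tx":0,"ty":0,"tz":-0.092,"ax":0,"ay":0,"az":0}])

```text
time_s: 4.72
tcp_pos: [0.6195, -0.0246, 0.0843]
ee_rot: [[-0.001, -0.996, 0.087], [-0.001, 0.087, 0.996], [-1.0, 0.001, -0.001]]
wrist_force: [0.3, 0.2, 0.1]
gripper_width: 0.006
```

```bash
python3 go.py .053 -.003 .2 90;python3 -c "
from h import *
a=cap('scene');cv2.imwrite('pics/c4.png',cv2.resize(a['image'][150:350,190:490],None,fx=2.5,fy=2.5,interpolation=3)[:,:,::-1])"
```

```text
t=4.72 world [ 0.6196 -0.0231  0.2   ] T [-0.1543  0.0002  0.0019] A [-0.0011 -0.0002 -0.0004] F [0.3 0.2 0.1]
rack xy now [ 0.053  -0.0045  0.0843] j [ 12.7  30.  -11.3   0.  -48.8 -17.7]
```

View pics/c4.png

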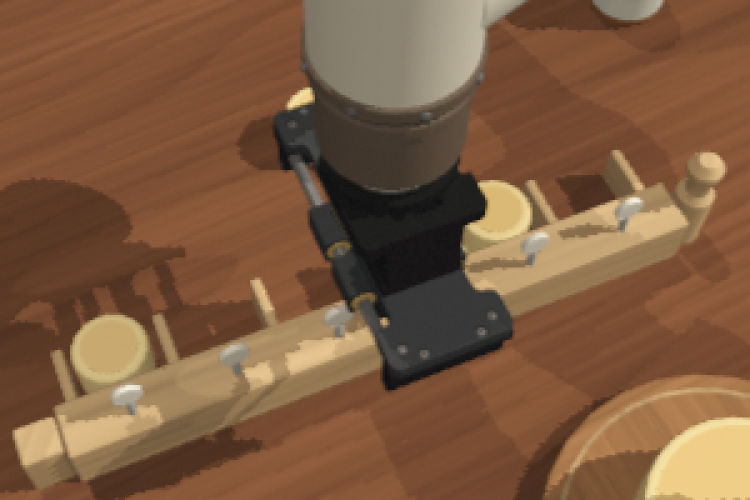

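Tags A and B have sprung back upright and D, E and F were not touched. The finger now stands between C and D. Now I lift straight up.

Request:
play_rows(commands=[{"fingers":1,"tx":-0.05,"ty":0,"tz":0.001,"ax":0,"ay":0,"az":0},{"fingers":1,"tx":-0.1,"ty":0,"tz":0.001,"ax":0,"ay":0,"az":0},{"fingers":1,"tx":-0.15,"ty":0,"tz":0.001,"ax":0,"ay":0,"az":0},{"fingers":1,"tx":-0.15,"ty":0,"tz":0.001,"ax":0,"ay":0,"az":0}])

```text
time_s: 5.1
tcp_pos: [0.6249, -0.0203, 0.206]
ee_rot: [[0.016, -0.997, 0.082], [0.0, 0.082, 0.997], [-1.0, -0.016, 0.001]]
wrist_force: [1.0, -0.3, 1.3]
gripper_width: 0.002
```

```bash
python3 go.py -.20 .02 .17 0
```

```text
t=5.10 world [0.3694 0.021  0.17  ] T [0.0425 0.3448 0.027 ] A [0.5006 0.0044 0.0037] F [ 1.  -0.3  1.3]
rack xy now [5.81e-02 2.00e-04 2.06e-01] j [ 13.   23.1  -3.3   0.2 -62.7 -17.8]
```

Request:
play_rows(commands=[{"fingers":0.31,"tx":0.0425,"ty":0.33,"tz":0.026,"ax":0.5,"ay":0,"az":0},{"fingers":0.31,"tx":0.0425,"ty":0.33,"tz":0.026,"ax":0.5,"ay":0,"az":0},{"fingers":0.31,"tx":0.0425,"ty":0.33,"tz":0.026,"ax":0.5,"ay":0,"az":0},{"fingers":0.31,"tx":0.0425,"ty":0.33,"tz":0.026,"ax":0.5,"ay":0,"az":0},{"fingers":0.31,"tx":0.0425,"ty":0.33,"tz":0.026,"ax":0.5,"ay":0,"az":0}])

```text
time_s: 5.52
tcp_pos: [0.4145, 0.013, 0.1697]
ee_rot: [[-0.0, -0.755, 0.656], [-0.0, 0.656, 0.755], [-1.0, 0.0, -0.0]]
wrist_force: [0.8, 1.8, 0.2]
gripper_width: 0.288
```

```bash
python3 go.py -.19 .02 .17 0
```

```text
t=5.52 world [0.3793 0.0201 0.17  ] T [-0.0004  0.0416 -0.0235] A [ 2.99e-01 -1.00e-04  0.00e+00] F [0.8 1.8 0.2]
rack xy now [-0.1544  0.0158  0.1697] j [ 24.5   5.6 -33.4   0.  -51.  -65.4]
```

Request:
play_rows(commands=[{"fingers":0.31,"tx":0,"ty":0.042,"tz":-0.0235,"ax":0.299,"ay":0,"az":0},{"fingers":0.31,"tx":0,"ty":0.042,"tz":-0.0235,"ax":0.299,"ay":0,"az":0},{"fingers":0.31,"tx":0,"ty":0.042,"tz":-0.0235,"ax":0.299,"ay":0,"az":0},{"fingers":0.31,"tx":0,"ty":0.042,"tz":-0.0235,"ax":0.299,"ay":0,"az":0},{"fingers":0.31,"tx":0,"ty":0.042,"tz":-0.0235,"ax":0.299,"ay":0,"az":0}])

```text
time_s: 5.93
tcp_pos: [0.3808, 0.0204, 0.1705]
ee_rot: [[0.001, -0.231, 0.973], [0.0, 0.973, 0.231], [-1.0, 0.0, 0.001]]
wrist_force: [-0.6, -0.2, 0.5]
gripper_width: 0.344
```

```bash
python3 go.py -.195 .02 .17 0
```

```text
t=5.93 world [0.3744 0.0206 0.17  ] T [ 0.0007  0.0022 -0.0083] A [ 1.009e-01  2.000e-04 -1.000e-04] F [-0.6 -0.2  0.5]
rack xy now [-0.1885  0.0204  0.1705] j [  27.8    2.   -37.3    0.   -50.7 -104.5]
```

Turn the rest of the way, settle, then look with the wrist and fixed cameras.

Request:
play_rows(commands=[{"fingers":0.31,"tx":0,"ty":0.002,"tz":-0.008,"ax":0.101,"ay":0,"az":0},{"fingers":0.31,"tx":0,"ty":0.002,"tz":-0.008,"ax":0.101,"ay":0,"az":0},{"fingers":0.31,"tx":0,"ty":0.002,"tz":-0.008,"ax":0.101,"ay":0,"az":0},{"fingers":0.31,"tx":0,"ty":0.002,"tz":-0.008,"ax":0.101,"ay":0,"az":0},{"fingers":0.31,"tx":0,"ty":0.002,"tz":-0.008,"ax":0.101,"ay":0,"az":0}])

```text
time_s: 6.35
tcp_pos: [0.3749, 0.0203, 0.1703]
ee_rot: [[0.0, 0.077, 0.997], [0.0, 0.997, -0.077], [-1.0, 0.0, 0.0]]
wrist_force: [0.3, 0.2, -0.2]
gripper_width: 0.347
```

```bash
cat > wr.py <<'E'
from h import *
Q=(.567,-.0157,-.0838);c,sn=np.cos(Q[2]),np.sin(Q[2])
def wrk(w,s,u,v,z):
    M=np.array(w['mount']);R0=np.array(s['ee_rot'])
    d=R0@M[:3,:3]@np.array([(u-w['cx'])/w['fx'],(v-w['cy'])/w['fy'],1]);o=s['tcp_pos']+R0@M[:3,3]
    p=o+d*(z-o[2])/d[2]; x,y=p[0]-Q[0],p[1]-Q[1]; return np.round([c*x+sn*y,-sn*x+c*y],4)
E
python3 go.py -.195 .02 .034 0
python3 - <<'E'
from wr import *
s=r.sense();w=cap('wrist','w2')
for m in spotter.silhouettes('cheese_mid',w)[:4]:
    ys,xs=np.nonzero(m['region']); print(round(m['score'],2),np.round(m['uv']),len(xs),xs.min(),xs.max(),ys.min(),ys.max(),wrk(w,s,*m['uv'],.03))
E
```

```text
t=6.35 world [0.3744 0.0206 0.034 ] T [ 0.1818  0.0003 -0.0007] A [ 0.0022  0.     -0.    ] F [ 0.3  0.2 -0.2]
rack xy now [-0.1945  0.0197  0.1703] j [  28.3    1.4  -38.     0.   -50.6 -122.7]
0.71 [323. 302.] 3657 288 355 270 331 [-0.1447  0.0243]
```

View pics/w2.png

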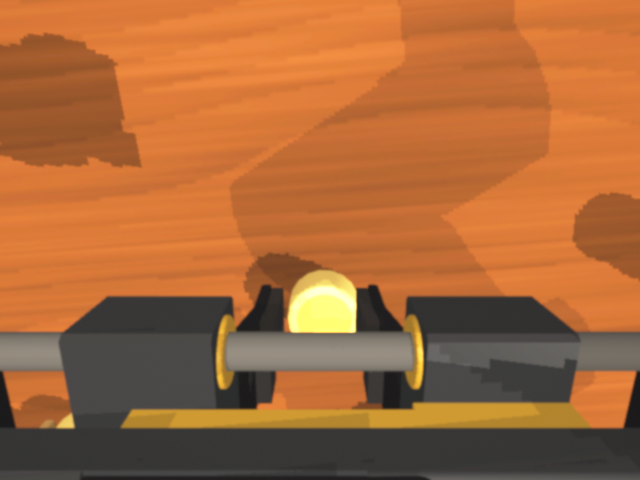

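The view shows the cheese (columns 288–355, near edge at row 270) centred between the two fingers. The rack lies further down the image, hidden by the gripper.

```bash
python3 - <<'E'
from wr import *
s=r.sense();w=cap('wrist')
print('near edge base',wrk(w,s,323,270,0),'top',wrk(w,s,323,282,.038),'lateral',wrk(w,s,288,315,.038),wrk(w,s,356,315,.038))
E
python3 go.py -.195 .022 .036 0
```

```text
near edge base [-0.1593  0.0241] top [-0.1638  0.0237] lateral [-0.1382 -0.0013] [-0.1386  0.0477]
t=6.50 world [0.3745 0.0225 0.036 ] T [ 0.1791  0.0031 -0.0008] A [0.0018 0.     0.    ] F [ 0.5 -0.1  0.4]
rack xy now [-0.1944  0.0197  0.1704] j [  28.3    1.4  -38.     0.   -50.6 -122.7]
```

Request:
play_rows(commands=[{"fingers":0.31,"tx":0.05,"ty":0.0044,"tz":0,"ax":0.001,"ay":0,"az":0},{"fingers":0.31,"tx":0.1,"ty":0.0044,"tz":0,"ax":0.001,"ay":0,"az":0},{"fingers":0.31,"tx":0.145,"ty":0.0044,"tz":0,"ax":0.001,"ay":0,"az":0},{"fingers":0.31,"tx":0.17,"ty":0.0044,"tz":0,"ax":0.001,"ay":0,"az":0},{"fingers":0.31,"tx":0.179,"ty":0.0044,"tz":0,"ax":0.001,"ay":0,"az":0}])

```text
time_s: 6.92
tcp_pos: [0.3734, 0.0225, 0.0336]
ee_rot: [[-0.006, 0.082, 0.997], [-0.003, 0.997, -0.082], [-1.0, -0.003, -0.005]]
wrist_force: [0.3, -0.3, 0.1]
gripper_width: 0.345
```

```bash
python3 go.py -.165 .023 .034 0
```

```text
t=6.92 world [0.4045 0.021  0.034 ] T [-0.0007  0.0015  0.0414] A [ 0.0005 -0.0017  0.0011] F [ 0.3 -0.3  0.1]
rack xy now [-0.1961  0.0218  0.0336] j [  28.7   16.4  -48.3   -0.   -25.7 -123.4]
```

Request:
play_rows(commands=[{"fingers":0.31,"tx":0,"ty":0.0015,"tz":0.01,"ax":0,"ay":0,"az":0},{"fingers":0.31,"tx":0,"ty":0.0015,"tz":0.02,"ax":0,"ay":0,"az":0},{"fingers":0.31,"tx":0,"ty":0.0015,"tz":0.028,"ax":0,"ay":0,"az":0},{"fingers":0.31,"tx":0,"ty":0.0015,"tz":0.034,"ax":0,"ay":0,"az":0},{"fingers":0.31,"tx":0,"ty":0.0015,"tz":0.04,"ax":0,"ay":0,"az":0}])

```text
time_s: 7.33
tcp_pos: [0.4064, 0.0222, 0.0372]
ee_rot: [[0.002, 0.083, 0.997], [0.001, 0.997, -0.083], [-1.0, 0.001, 0.002]]
wrist_force: [-1.4, -0.7, 1.3]
gripper_width: 0.346
```

Request:
play_rows(commands=[{"fingers":0.31,"tx":0,"ty":0.002,"tz":0.01,"ax":0,"ay":0,"az":0},{"fingers":0.31,"tx":0,"ty":0.004,"tz":0.02,"ax":0,"ay":0,"az":0},{"fingers":0.31,"tx":0,"ty":0.006,"tz":0.03,"ax":0,"ay":0,"az":0},{"fingers":0.31,"tx":0,"ty":0.008,"tz":0.04,"ax":0,"ay":0,"az":0},{"fingers":0.31,"tx":0,"ty":0.01,"tz":0.05,"ax":0,"ay":0,"az":0}])

```text
time_s: 7.75
tcp_pos: [0.4439, 0.0265, 0.0361]
ee_rot: [[-0.0, 0.083, 0.997], [-0.0, 0.997, -0.083], [-1.0, -0.0, -0.0]]
wrist_force: [-2.6, 0.2, 1.6]
gripper_width: 0.342
```

```bash
python3 go.py -.095 .037 .034 0
python3 - <<'E'
from wr import *
s=r.sense();a=cap('scene');b=cap('top','t3')
w=cap('wrist')
for p in(a,b):
    for k in spotter.silhouettes('cheese_mid',p)[:3]:
        X=onz(p,k['uv'],.026);x,y=X[0]-Q[0],X[1]-Q[1];print(round(k['score'],2),np.round(k['uv']),k['region'].sum(),'rack',np.round([c*x+sn*y,-sn*x+c*y],4))
A=cv2.resize(b['image'][170:310,210:450],None,fx=3,fy=3,interpolation=3)[:,:,::-1]
cv2.imwrite('pics/c5.png',A)
E
```

```text
t=7.75 world [0.4754 0.0291 0.034 ] T [0.0028 0.0069 0.0416] A [ 0.0004 -0.      0.    ] F [-2.6  0.2  1.6]
rack xy now [-0.1262  0.0318  0.0361] j [  24.5   21.   -38.7    0.   -30.3 -119.2]
0.82 [328. 213.] 708 rack [-0.09    0.0272]
0.55 [323. 215.] 4469 rack [0.0405 0.0048]
```

View pics/c5.png

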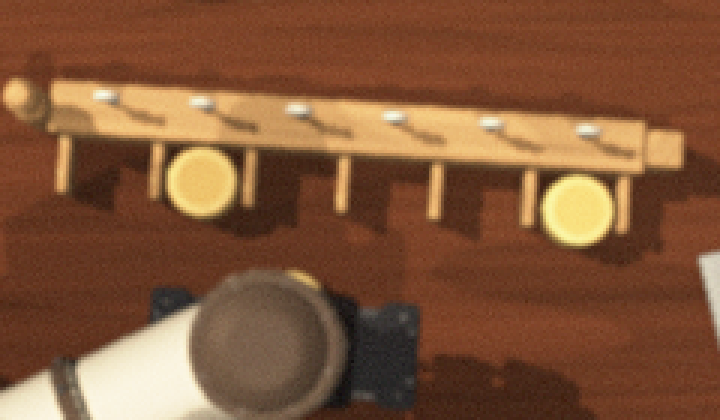

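All six tags stand upright again, and the two seated cheeses are where they were. The loose cheese (edge at about (303,280) in the crop) moves with the fingers. I'll push on to just before the gap mouth.

Request:
play_rows(commands=[{"fingers":0.31,"tx":0.001,"ty":0.002,"tz":0.009,"ax":0,"ay":0,"az":0},{"fingers":0.31,"tx":0.001,"ty":0.004,"tz":0.018,"ax":0,"ay":0,"az":0},{"fingers":0.31,"tx":0.001,"ty":0.006,"tz":0.027,"ax":0,"ay":0,"az":0},{"fingers":0.31,"tx":0.001,"ty":0.007,"tz":0.036,"ax":0,"ay":0,"az":0},{"fingers":0.31,"tx":0.001,"ty":0.007,"tz":0.038,"ax":0,"ay":0,"az":0}])

```text
time_s: 8.42
tcp_pos: [0.4738, 0.0298, 0.0355]
ee_rot: [[0.002, 0.082, 0.997], [0.0, 0.997, -0.082], [-1.0, 0.001, 0.002]]
wrist_force: [-0.2, 1.1, -0.2]
gripper_width: 0.346
```

```bash
python3 go.py -.06 .037 .034 0
python3 - <<'E'
from wr import *
a=cap('scene');
for p in(a,):
    for k in spotter.silhouettes('cheese_mid',p)[:3]:
        X=onz(p,k['uv'],.026);x,y=X[0]-Q[0],X[1]-Q[1];print(round(k['score'],2),np.round(k['uv']),k['region'].sum(),'rack',np.round([c*x+sn*y,-sn*x+c*y],4))
A=cv2.resize(a['image'][170:320,240:440],None,fx=4,fy=4,interpolation=3)[:,:,::-1]
cv2.imwrite('pics/c6.png',A)
E
```

```text
t=8.42 world [0.5103 0.0262 0.034 ] T [ 0.002  -0.0007  0.0488] A [ 0.0005  0.0005 -0.0002] F [-0.2  1.1 -0.2]
rack xy now [-0.0966  0.0375  0.0355] j [  23.3   23.2  -34.7    0.   -32.1 -118. ]
0.98 [338. 224.] 803 rack [-0.0606  0.037 ]
0.16 [326. 276.] 67 rack [ 0.0325 -0.0272]
```

View pics/c6.png

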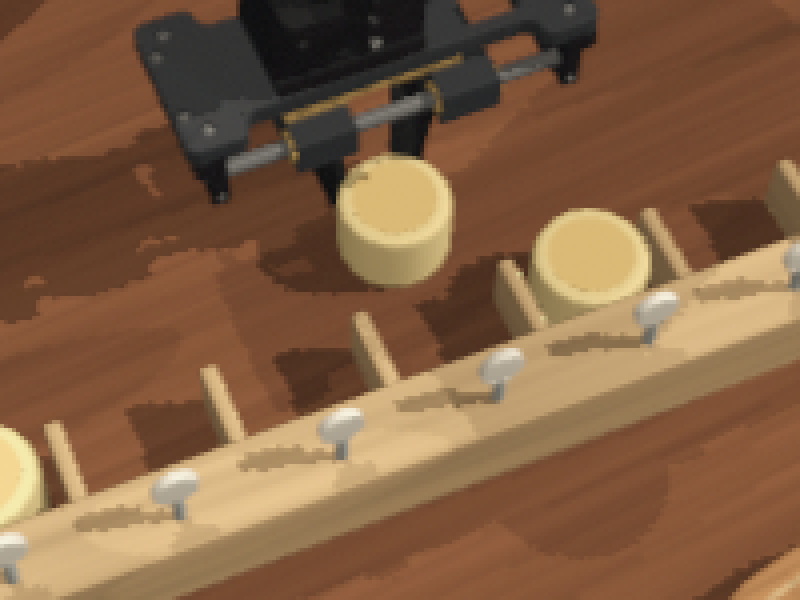

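The cheese is lined up with gap C, measured at rack (-61, 37) mm against the midline at about 36–37. I'll push straight in.

Request:
play_rows(commands=[{"fingers":0.31,"tx":0.001,"ty":-0.0007,"tz":0.0095,"ax":0,"ay":0,"az":0},{"fingers":0.31,"tx":0.001,"ty":-0.0007,"tz":0.019,"ax":0,"ay":0,"az":0},{"fingers":0.31,"tx":0.001,"ty":-0.0007,"tz":0.0285,"ax":0,"ay":0,"az":0},{"fingers":0.31,"tx":0.001,"ty":-0.0007,"tz":0.038,"ax":0,"ay":0,"az":0},{"fingers":0.31,"tx":0.001,"ty":-0.0007,"tz":0.0475,"ax":0,"ay":0,"az":0}])

```text
time_s: 8.93
tcp_pos: [0.5084, 0.0257, 0.0346]
ee_rot: [[0.0, 0.083, 0.997], [0.0, 0.997, -0.083], [-1.0, 0.0, 0.0]]
wrist_force: [-0.7, -0.8, -1.6]
gripper_width: 0.347
```

Request:
play_rows(commands=[{"fingers":0.31,"tx":0,"ty":0,"tz":0.008,"ax":0,"ay":0,"az":0},{"fingers":0.31,"tx":0,"ty":0,"tz":0.016,"ax":0,"ay":0,"az":0},{"fingers":0.31,"tx":0,"ty":0,"tz":0.022,"ax":0,"ay":0,"az":0},{"fingers":0.31,"tx":0,"ty":0,"tz":0.026,"ax":0,"ay":0,"az":0},{"fingers":0.31,"tx":0,"ty":0,"tz":0.03,"ax":0,"ay":0,"az":0}])

```text
time_s: 9.35
tcp_pos: [0.53, 0.0239, 0.0345]
ee_rot: [[-0.0, 0.083, 0.997], [-0.0, 0.997, -0.083], [-1.0, -0.0, -0.0]]
wrist_force: [-1.2, 0.1, -0.2]
gripper_width: 0.346
```

```bash
python3 go.py -.032 .037 .034 0
```

```text
t=9.35 world [0.5382 0.0238 0.034 ] T [0.0007 0.0008 0.0109] A [ 0.0003 -0.0001  0.    ] F [-1.2  0.1 -0.2]
rack xy now [-0.0402  0.0364  0.0345] j [  20.1   27.2  -26.8   -0.   -36.  -114.8]
```

Request:
play_rows(commands=[{"fingers":0.31,"tx":0,"ty":0,"tz":0.002,"ax":0,"ay":0,"az":0},{"fingers":0.31,"tx":0,"ty":0,"tz":0.004,"ax":0,"ay":0,"az":0},{"fingers":0.31,"tx":0,"ty":0,"tz":0.006,"ax":0,"ay":0,"az":0},{"fingers":0.31,"tx":0,"ty":0,"tz":0.007,"ax":0,"ay":0,"az":0},{"fingers":0.31,"tx":0,"ty":0,"tz":0.008,"ax":0,"ay":0,"az":0}])

```text
time_s: 9.77
tcp_pos: [0.5358, 0.0235, 0.0346]
ee_rot: [[-0.0, 0.083, 0.997], [0.0, 0.997, -0.083], [-1.0, 0.0, -0.0]]
wrist_force: [-1.1, 0.4, -1.0]
gripper_width: 0.343
```

```bash
python3 go.py -.032 .037 .034 0
```

```text
t=9.77 world [0.5382 0.0238 0.034 ] T [0.0009 0.0007 0.0032] A [ 0.0004 -0.     -0.    ] F [-1.1  0.4 -1. ]
rack xy now [-0.0344  0.0365  0.0346] j [  19.8   27.6  -26.    -0.   -36.5 -114.6]
```

Request:
play_rows(commands=[{"fingers":0.31,"tx":0,"ty":0,"tz":0.001,"ax":0,"ay":0,"az":0},{"fingers":0.31,"tx":0,"ty":0,"tz":0.002,"ax":0,"ay":0,"az":0},{"fingers":0.31,"tx":0,"ty":0,"tz":0.003,"ax":0,"ay":0,"az":0},{"fingers":0.31,"tx":0,"ty":0,"tz":0.004,"ax":0,"ay":0,"az":0}])

```text
time_s: 10.1
tcp_pos: [0.5389, 0.0233, 0.0346]
ee_rot: [[-0.0, 0.082, 0.997], [-0.0, 0.997, -0.082], [-1.0, -0.0, -0.0]]
wrist_force: [-0.3, -0.3, -0.5]
gripper_width: 0.345
```

```bash
python3 go.py -.032 .037 .034 0
```

```text
t=10.10 world [0.5382 0.0238 0.034 ] T [ 0.0008  0.0007 -0.001 ] A [ 0.0004 -0.      0.    ] F [-0.3 -0.3 -0.5]
rack xy now [-0.0313  0.0365  0.0346] j [  19.7   27.8  -25.6    0.   -36.7 -114.4]
```

No contact with the beam felt yet, so I continue in small steps.

Request:
play_rows(commands=[{"fingers":0.31,"tx":0,"ty":0,"tz":0.001,"ax":0,"ay":0,"az":0},{"fingers":0.31,"tx":0,"ty":0,"tz":0.002,"ax":0,"ay":0,"az":0},{"fingers":0.31,"tx":0,"ty":0,"tz":0.003,"ax":0,"ay":0,"az":0}])

```text
time_s: 10.35
tcp_pos: [0.5395, 0.0229, 0.0344]
ee_rot: [[-0.004, 0.083, 0.997], [-0.001, 0.997, -0.083], [-1.0, -0.001, -0.004]]
wrist_force: [-6.1, 3.1, 4.1]
gripper_width: 0.345
```

```bash
python3 go.py -.03 .037 .034 0
python3 - <<'E'
from wr import *
a=cap('scene');
for k in spotter.silhouettes('cheese_mid',a)[:4]+spotter.silhouettes('seated_B_mid',a)[:3]:
    X=onz(a,k['uv'],.029);x,y=X[0]-Q[0],X[1]-Q[1];print(round(k['score'],2),np.round(k['uv']),k['region'].sum(),'rack',np.round([c*x+sn*y,-sn*x+c*y],4))
cv2.imwrite('pics/c7.png',cv2.resize(a['image'][170:320,240:440],None,fx=4,fy=4,interpolation=3)[:,:,::-1])
E
```

```text
t=10.35 world [0.5402 0.0237 0.034 ] T [0.0005 0.0011 0.0009] A [ 0.0002 -0.0011  0.0003] F [-6.1  3.1  4.1]
rack xy now [-0.0307  0.0362  0.0344] j [ 1.960e+01  2.790e+01 -2.530e+01 -1.000e-01 -3.700e+01 -1.143e+02]
0.73 [351. 252.] 605 rack [0.0053 0.0323]
0.94 [389. 234.] 658 rack [-0.0022  0.1125]
0.72 [333. 279.] 9215 rack [ 0.0438 -0.018 ]
```

View pics/c7.png

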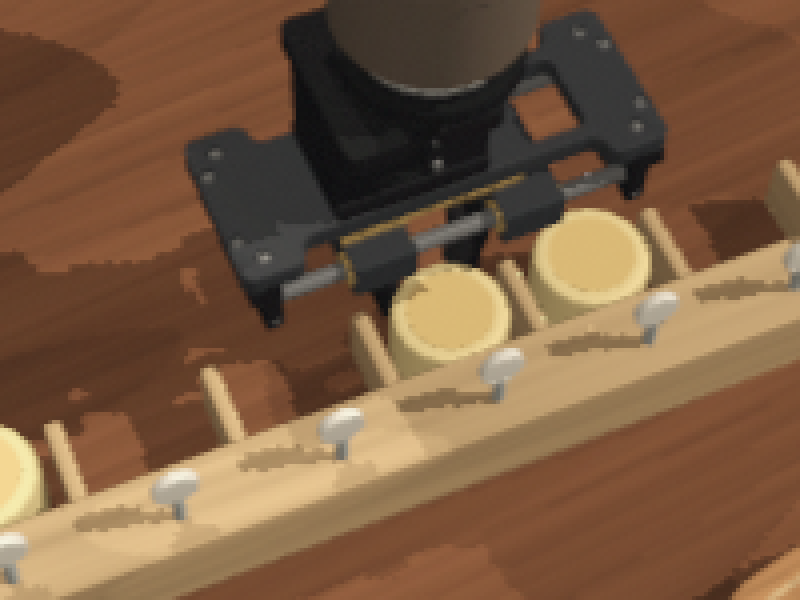

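The cheese is now in gap C (top centre at about (450,313)), as deep as its neighbour in B, and the force has started to rise. I'll press about 2 mm more to confirm.

Request:
play_rows(commands=[{"fingers":0.31,"tx":0,"ty":0,"tz":0.001,"ax":0,"ay":0,"az":0},{"fingers":0.31,"tx":0,"ty":0,"tz":0.002,"ax":0,"ay":0,"az":0},{"fingers":0.31,"tx":0,"ty":0,"tz":0.002,"ax":0,"ay":0,"az":0}])

```text
time_s: 10.75
tcp_pos: [0.5396, 0.0228, 0.0343]
ee_rot: [[-0.006, 0.083, 0.997], [-0.001, 0.997, -0.083], [-1.0, -0.001, -0.006]]
wrist_force: [-8.0, 3.2, 5.6]
gripper_width: 0.344
```

```bash
python3 go.py -.03 .037 .034 0
```

```text
t=10.75 world [0.5402 0.0237 0.034 ] T [0.0005 0.0012 0.0007] A [ 0.0002 -0.002   0.0004] F [-8.   3.2  5.6]
rack xy now [-0.0305  0.0361  0.0343] j [ 1.960e+01  2.800e+01 -2.510e+01 -1.000e-01 -3.720e+01 -1.143e+02]
```

Commanded 1.5 mm further, the tool advanced only 0.2 mm while the force rose, so the cheese is home. I'll back off, then go up.

Request:
play_rows(commands=[{"fingers":0.31,"tx":0,"ty":0,"tz":-0.004,"ax":0,"ay":0,"az":0},{"fingers":0.31,"tx":0,"ty":0,"tz":-0.02,"ax":0,"ay":0,"az":0},{"fingers":0.31,"tx":0,"ty":0,"tz":-0.05,"ax":0,"ay":0,"az":0},{"fingers":0.31,"tx":0,"ty":0,"tz":-0.1,"ax":0,"ay":0,"az":0},{"fingers":0.31,"tx":-0.02,"ty":0,"tz":-0.14,"ax":0,"ay":0,"az":0}])

```text
time_s: 11.17
tcp_pos: [0.4354, 0.0309, 0.0478]
ee_rot: [[-0.004, 0.084, 0.996], [-0.001, 0.996, -0.084], [-1.0, -0.002, -0.004]]
wrist_force: [0.4, -0.3, 0.8]
gripper_width: 0.341
```

Request:
play_rows(commands=[{"fingers":0.31,"tx":-0.04,"ty":0,"tz":-0.02,"ax":0,"ay":0,"az":0},{"fingers":0.31,"tx":-0.09,"ty":0,"tz":-0.03,"ax":0,"ay":0,"az":0},{"fingers":0.31,"tx":-0.14,"ty":0,"tz":-0.03,"ax":0,"ay":0,"az":0},{"fingers":0.31,"tx":-0.15,"ty":0,"tz":-0.03,"ax":0,"ay":0,"az":0},{"fingers":0.31,"tx":-0.15,"ty":0,"tz":-0.03,"ax":0,"ay":0,"az":0}])

```text
time_s: 11.58
tcp_pos: [0.4182, 0.0346, 0.1656]
ee_rot: [[0.01, 0.082, 0.997], [0.004, 0.997, -0.082], [-1.0, 0.005, 0.01]]
wrist_force: [0.0, 1.2, -0.3]
gripper_width: 0.347
```

Run:
```python
from wr import *
a=cap('scene');b=cap('top')
for p in (a,b):
  for k in spotter.silhouettes('cheese_mid',p)[:3]+spotter.find_in('jar',p)[:1]+spotter.find_in('knife',p)[:1]:
    X=onz(p,k['uv'],.029);x,y=X[0]-Q[0],X[1]-Q[1];print(round(k['score'],2),np.round(k['uv']),'rack',np.round([c*x+sn*y,-sn*x+c*y],4))
A=cv2.resize(a['image'][190:345,190:490],None,fx=2.5,fy=2.5,interpolation=3)
B=cv2.resize(b['image'][190:260,205:445],None,fx=3.125,fy=3.125,interpolation=3)[:206]
cv2.imwrite('pics/c8.png',np.vstack([A,B])[:600,:,::-1]); s=r.sense();print(s['time_s'],s['tcp_pos'],s['wrist_force'])
```

```text
0.57 [350. 246.] rack [-0.0056  0.035 ]
0.47 [336. 279.] rack [ 0.0448 -0.0135]
0.61 [443. 136.] rack [-0.1771  0.3255]
0.58 [399. 249.] rack [0.0341 0.1142]
0.91 [311. 232.] rack [-0.0007  0.0297]
0.92 [179. 296.] rack [-0.1693  0.3225]
0.86 [465. 276.] rack [-0.0784 -0.3294]
11.9833 [0.41513925 0.0331972  0.16091819] [ 0.37100096 -0.94342161  0.12098171]
```

View pics/c8.png

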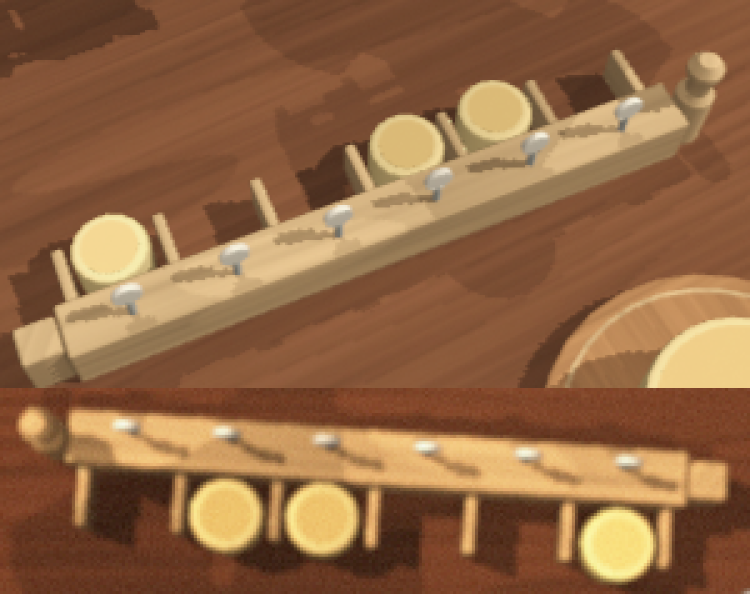

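The cheese sits in gap C, slightly deeper than its seated neighbours. All the tags are upright and nothing else has moved, so I'm handing the job in.

```bash
python3 -c "
from station import job
print(job.finish_job())"
```

```text
the job is handed in; nothing more can be done
None
```

The job is handed in after about 12 s of the 64 s allowed. The tags of the first three gaps are flicked and the loose cheese is home in the third gap.

- **Tags:** The tall post stands at the robot's left, so I counted A, B, C. I ran the closed fingertip along the rail from the post about 19 mm above it, over tags A, B and C in that order. I then lifted it between C and D. I did not photograph any tag while it was folded. That all three folded rests on the finger's path, which the pictures showed in line with the tags. D, E and F looked untouched in every picture, and all six tags stood upright at the end.
- **Cheese:** I pushed it flat with both fingers, about 30 mm apart, into gap C. At the end the tool advanced only 0.2 mm for another 1.5 mm commanded, and the force rose to about 10 N, so the cheese was against the beam.
- **Last pictures:** The cheese is in gap C, about level with or slightly deeper than the seated ones in B and F. Those two cheeses and the jar appear unmoved.
- **Disagreements:**
  - The two fixed cameras differed by about 5 mm in depth; the wrist camera agreed with their average to 1–2 mm.
  - In the last check, the spatula detection in the scene camera fell on the rack by mistake. The top camera put the spatula at its starting place.

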